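# Put the forming blocks back in their trays

## Task

Put the four jeweller's forming blocks away: each goes into the blue tray of its own shape and size (square steel block, long grooved red block, large round wooden block, small round brass block), standing flat on the tray floor inside the rim, same way up as now. Set each one down rather than dropping it, let go of them all, and leave the mallet and the flux pot where they are.

Things in the scene. Friction and masses are not known exactly. Their poses are not given: they have to be found in the camera images.
- steel_block: Loose, standing upright on the bench. Origin at the centre of its underside; z up. Square bench block of dark grey steel, 50 x 50 mm, 25 mm high, sides along its x and y. About 0.5 kg.
- nylon_block: Loose, standing upright on the bench. Origin at the centre of its underside; z up. Long red nylon swage block, 80 mm along its x, 36 mm along its y, 30 mm high, with three grooves 8 mm deep running along y across the top; its two long sides are flat. About 0.1 kg.
- wood_block: Loose, standing upright on the bench. Origin at the centre of its underside; z up. Large round brown wooden doming block, 60 mm diameter, 34 mm high, with a hollow in the top. About 0.1 kg.
- brass_block: Loose, standing upright on the bench. Origin at the centre of its underside; z up. Small round brass doming block, 38 mm diameter, 32 mm high, with a hollow in the top. About 0.3 kg.
- square_tray: Square blue tray for the steel block, 74 x 74 mm outside, 66 x 66 mm inside, sides along its x and y. Fixed to the bench, 10 mm high: floor 4 mm above the bench, lined in grey, with a 4 mm thick rim standing 6 mm above the floor. Origin at the centre of its underside, on the bench; z up. 
- long_tray: Long blue tray for the red nylon block, 104 mm along its x and 60 mm along its y outside, 96 x 52 mm inside. Fixed to the bench, 10 mm high: floor 4 mm above the bench, lined in grey, with a 4 mm thick rim standing 6 mm above the floor. Origin at the centre of its underside, on the bench; z up. 
- big_round_tray: Large round blue tray for the wooden block, 84 mm outside and 76 mm inside diameter. Fixed to the bench, 10 mm high: floor 4 mm above the bench, lined in grey, with a 4 mm thick rim standing 6 mm above the floor. Origin at the centre of its underside, on the bench; z up. 
- small_round_tray: Small round blue tray for the brass block, 62 mm outside and 54 mm inside diameter. Fixed to the bench, 10 mm high: floor 4 mm above the bench, lined in grey, with a 4 mm thick rim standing 6 mm above the floor. Origin at the centre of its underside, on the bench; z up. 
- mallet: Bystander: mallet lying loose at the left of the work; tan barrel head 44 mm thick and 70 mm long along its y, pale wooden handle 16 mm thick running 208 mm from the head's centre along -x. Origin under the centre of the head, on the bench.
- flux_pot: Bystander: loose upright jar at the right of the work, 64 mm diameter, 65 mm high, with blue lid and paper label. Origin at the centre of its underside.
There are look-alikes about, which are no part of the job. Leave any green look-alike of the wood_block alone.

How it is judged:
By the outcome, as a careful person would: the job done as asked, in the order asked, and still so for the second after the job is handed in, with the robot touching nothing.
It also fails if it takes over 99 s, if anything falls off the work surface, if the arm or the gripper's body presses on something with over 40 N, if the wrist force passes 120 N, or if a joint passes its speed limit or range.

## Robot

A 6-joint arm with a two-finger parallel gripper is mounted at the origin on the work surface. World frame = base frame: x ahead of the robot, y to its left, z up, the work surface at z = 0. Lengths are in m, angles in degrees, forces in N, time in s.
With the tool pointing down it reaches from about 0.25 to 0.725 m from the base axis. Payload 9.7 kg.
Tool frame: the origin (TCP) lies at the very end of the fingers, on their centre line; the grasp point (between the pads) lies grasp_offset behind it (grasp_offset is the distance from the TCP to the grasp point, in m); z points along the fingers, y is the line along which they close (so a half turn about z gives the same grasp; the last joint's range is limited). The gripper opens to 85 mm and grips with 20 to 120 N. Pads are 22 mm wide; open, the fingers measure 114 mm over their backs; the gripper's body (76 mm by 85 mm) begins 54 mm behind the grasp point. The pads swing forward as they close: fully open they stand 13 mm farther back than shut.
Start: joints at [0, 4.979, 10.078, 95.1, 0, 90], TCP at [0.55, -0, 0.231] pointing down, gripper open.
Joint ranges: [-179.16, 179.16], [-48.56, 103.87], [-65.8, 70.77], [-126.05, 130.52], [-82.76, 87.17], [-180, 180]. Speed limits (degrees/s): [127.2, 127.2, 147.25, 180, 180, 180].

## Interface

Orientations are given as [roll, pitch, yaw] about the fixed x, y, z axes, in that order (R = Rz(yaw) Ry(pitch) Rx(roll)).
In Python, from workcell import get_obs, camera, calibration, job_done, recognise, cut_out, mark_of, grasp_offset gives the robot as it stands.
- The arm moves only by the tool servo_tool, never from a script. Its argument "moves" is a list of rows, each a list of 3 entries, a list of its own where there are three numbers: the turn, a rotation vector about the tool's x, y, z in degrees, then the shift along the tool's x, y, z in m, then the opening in per cent of the stroke, from 0 (shut) to 100 (fully open). In form: [[[ax, ay, az], [x, y, z], claw], ...]. A call has 1 to 12 rows; each row shifts and turns the commanded pose from where the row before left it, along the tool's axes as they then stand; what a row does not reach is not made up. A row lasts 1/10 s, in which the tool goes at most 50 mm and 8.59 degrees, less where a joint would pass 70% of its speed; a pose out of reach is approached as far as the arm can. A call is refused whole if a number of a shift passes 0.05 or a number of a turn 8.59, either way. A call with a gripper value outside its range is refused whole. The fingers move at their own pace and stop on an object; "force" is the grip in N (left out, the last holds). Time passes only in rows, so rows that do not move let the fingers close. It gives the time, the measured TCP pose, the force, the opening and the grip force at its end, in the units of the state.
- get_obs(): the state, without advancing time (a new reading comes with each control period).
- camera(name): name is "scene" or "side" or "wrist"; returns (picture, depth): 384x512x3 uint8, red, green, blue; 384x512 float32, m along the optical axis (not along the pixel's ray), 0 where there is no reading.
- calibration(name): a dict with "camera_matrix" (3x3 intrinsics, pixels), "R" (3x3) and "t" (3): a world point X has camera coordinates R X + t. Camera axes: x right, y down, z forward; pixel columns grow to the right and rows downward; lengths in m; the calibration is good to about 2 mm. The wrist camera is an equidistant fisheye: a pixel r from the principal point sees the ray r / f radians off the axis. A picture is of the moment at which its call begins: read the wrist's pose just before it. calibration takes no time and is no camera call; for the wrist camera it gives the pose at the moment of the call.
- job_done(): hands the job in; it is judged then, once.
Trained networks look in the newest picture that a camera, given by its name, has taken for a name from the list of things; names that differ only in an ending like _2 or _b are one class to them, and where a whole thing is asked for, a point or a joint stands for the part that bears it (a point fixed in the world has none). Each returns a list of dicts, best first, with "score" (0 to 1); they miss things now and then, are a little off and sometimes report something else, mostly with a low value. They report only what shows in the picture. A call takes as long as a camera call. They do not tell look-alikes from the thing itself.
- recognise(name, camera): "xyz" ([x, y, z] in m, in the coordinates of the camera as it stood for that picture, good to about 4 mm: the middle of the surface that is visible of it).
- cut_out(name, camera): "mask" (384x512 bool, what is visible of it).
- mark_of(name, camera): "xyz" ([x, y, z] in m, in the coordinates of the camera as it stood for that picture, good to about 4 mm: a listed point, or the origin of a listed thing).
The state is a dict: "time": time; "q": joint angles; "qd": joint speeds; "joint_efforts": joint torques, N m; "ee_pos": TCP position; "tcp_rot": TCP orientation; "wrist_force": force on the tool from outside, world axes, zero at the start; "torque": the same for the moment, N m; "opening": finger opening in m; "grasp_force": force on a finger pad.
Only numpy, scipy, OpenCV 4.12 (cv2) and the standard library are available. Lean on these libraries where they do the work, as an engineer would, in place of code of your own. Each camera call takes 0.05 s, during which the arm holds its last target. There are 200 camera calls.

## Working session

There is one attempt and no reset: what is moved stays moved. The work goes in short steps, Python scripts to look and compute and a tool call to move; the robot and the scene stay as the last step left them, time stands still between calls to the robot, and variables do not carry over. Pictures are saved under pics/ and viewed, at most 14 in all, crops included, and the job is handed in when it is done.

Besides the shell and the picture viewer there is one more tool, called as name(argument=value, ...) on one line, values as JSON. servo_tool: Moves the arm, as the interface text tells. Its arguments: {"type":"object","properties":{"moves":{"type":"array"},"force":{"type":"number"}},"required":["moves"]}

```bash
mkdir -p pics
cat > h.py <<'E'
import numpy as np, cv2
from workcell import *
def w(p,c):
    return np.array(c["R"]).T@(np.array(p)-np.array(c["t"]))
def cloud(d,c):
    K=np.array(c["camera_matrix"]);v,u=np.mgrid[:384,:512]
    P=np.stack([(u-K[0,2])/K[0,0]*d,(v-K[1,2])/K[1,1]*d,d],-1)
    return (P-np.array(c["t"]))@np.array(c["R"])
def px(X,c):
    K=np.array(c["camera_matrix"]);p=K@(np.array(c["R"])@np.array(X)+np.array(c["t"]));return p[:2]/p[2]
E
python3 - <<'E'
from h import *
o=get_obs();print(o["time"],o["ee_pos"],o["tcp_rot"],o["opening"],grasp_offset)
ims=[]
for cam in["scene","side"]:
    im,d=camera(cam);c=calibration(cam);P=cloud(d,c)
    np.savez(cam,im=im,d=d,P=P)
    cv2.imwrite(f"pics/{cam}0.png",im[:,:,::-1])
    for n in["steel_block","nylon_block","wood_block","brass_block","square_tray","long_tray","big_round_tray","small_round_tray","mallet","flux_pot"]:
        r=mark_of(n,cam)
        print(cam,n,[(round(x["score"],2),w(x["xyz"],c).round(3).tolist(),px(w(x["xyz"],c),c).round().tolist()) for x in r[:3]])
E
```

```text
0.0 [ 5.49773053e-01 -7.82489324e-06  2.30591086e-01] [-1.79924360e+02 -7.54789636e-04  8.99983755e+01] 0.08539050852469081 0.0187
scene steel_block [(0.72, [0.606, -0.098, 0.0], [246.0, 227.0])]
scene nylon_block [(0.79, [0.635, 0.099, -0.003], [294.0, 203.0])]
scene wood_block [(0.75, [0.427, -0.076, -0.001], [214.0, 199.0]), (0.54, [0.545, -0.021, -0.001], [250.0, 207.0]), (0.35, [0.606, -0.1, 0.001], [245.0, 227.0])]
scene brass_block [(0.61, [0.461, 0.278, -0.003], [290.0, 162.0])]
scene square_tray [(0.76, [0.635, 0.287, -0.001], [328.0, 179.0]), (0.18, [0.435, -0.277, -0.001], [166.0, 229.0])]
scene long_tray [(0.65, [0.637, -0.267, 0.003], [211.0, 260.0])]
scene big_round_tray [(0.84, [0.425, 0.07, 0.0], [244.0, 180.0])]
scene small_round_tray [(0.53, [0.436, -0.278, -0.003], [166.0, 230.0]), (0.26, [0.425, 0.071, -0.001], [244.0, 181.0])]
scene mallet [(0.65, [0.51, 0.439, 0.001], [326.0, 150.0])]
scene flux_pot [(0.71, [0.551, -0.435, -0.002], [143.0, 278.0]), (0.26, [0.425, -0.076, 0.001], [213.0, 198.0])]
side steel_block [(0.68, [0.632, 0.096, -0.001], [209.0, 214.0]), (0.62, [0.602, -0.103, 0.004], [245.0, 174.0])]
side nylon_block []
side wood_block [(0.81, [0.542, -0.018, 0.005], [254.0, 194.0]), (0.67, [0.42, -0.076, -0.0], [300.0, 191.0])]
side brass_block [(0.52, [0.46, 0.276, -0.001], [243.0, 279.0]), (0.52, [0.603, -0.102, 0.003], [245.0, 174.0])]
side square_tray [(0.9, [0.637, 0.291, -0.002], [172.0, 265.0])]
side long_tray [(0.68, [0.632, -0.276, -0.001], [255.0, 145.0])]
side big_round_tray [(0.92, [0.422, 0.074, 0.006], [285.0, 223.0])]
side small_round_tray [(0.53, [0.434, -0.274, -0.002], [311.0, 156.0])]
side mallet [(0.83, [0.513, 0.432, 0.001], [191.0, 330.0]), (0.35, [0.636, -0.275, -0.003], [254.0, 146.0])]
side flux_pot [(0.61, [0.54, -0.433, 0.004], [293.0, 127.0])]
```

Run:
```python
from h import *
a=np.load("scene.npz")["im"][130:300,110:370];b=np.load("side.npz")["im"][110:340,140:360]
cv2.imwrite("pics/a.png",cv2.resize(a[:,:,::-1],None,fx=3,fy=3,interpolation=2))
cv2.imwrite("pics/b.png",cv2.resize(b[:,:,::-1],None,fx=2.6,fy=2.6,interpolation=2))
```

```text
(no output)
```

View pics/a.png

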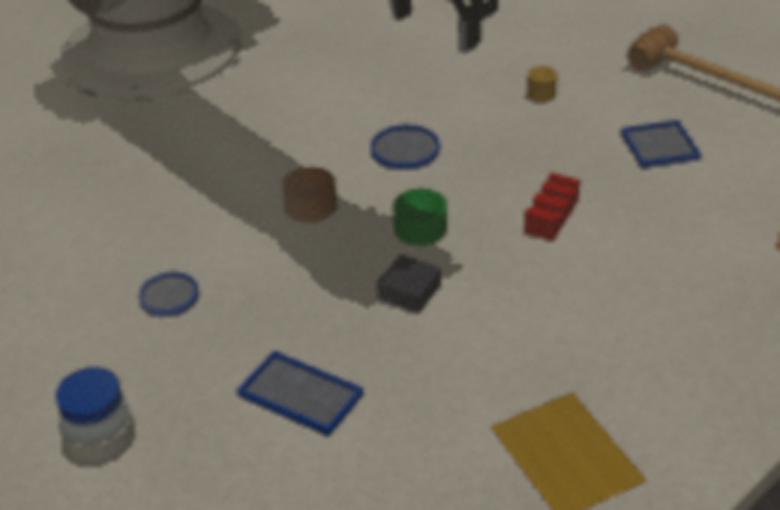

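View pics/b.png

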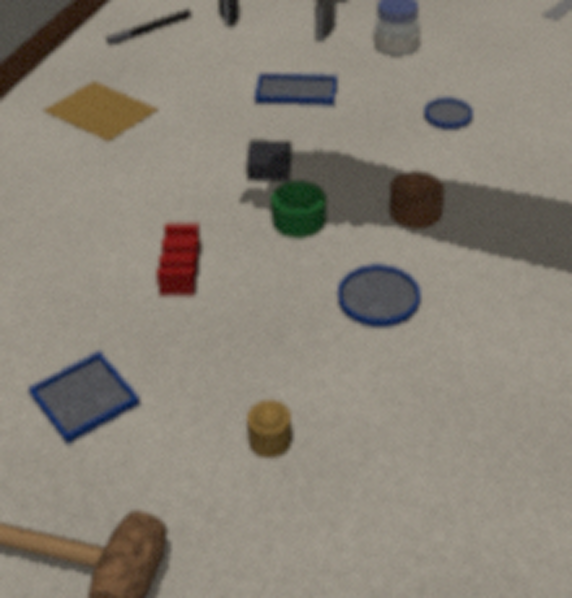

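Wood block candidates: the brown one at scene (213,195) and the green one at (250,203). The brown one fits ("brown wooden"), and the green one is the look-alike to leave alone; the enlarged crops show both colours clearly. The steel is at (246,224), red nylon at (294,200) and brass at (290,158). The trays are at (328,178) square, (210,261) long, (245,178) big round and (166,228) small round.

Run:
```python
from h import *
D={k:np.load(k+".npz") for k in("scene","side")}
B={"steel":(.604,-.1,.025,.055),"nylon":(.635,.098,.03,.06),"wood":(.425,-.076,.034,.05),"green":(.543,-.02,.034,.05),"brass":(.46,.277,.032,.04)}
T={"square":(.636,.289,.06),"long":(.635,-.272,.075),"big":(.424,.072,.055),"small":(.435,-.276,.045)}
def rep(n,X):
    X=X.astype(np.float32)
    (c,s,a)=cv2.minAreaRect(X[:,:2]*1000); print("  ",n,len(X),"rect",np.round(c,1),np.round(s,1),round(a,1),end=" ")
    h=cv2.convexHull(X[:,:2]*1000); print("circ",np.round(cv2.minEnclosingCircle(h)[0],1),round(cv2.minEnclosingCircle(h)[1],1),"z",np.percentile(X[:,2],[5,50,95]).round(4))
for k,d in D.items():
    print(k); P=d["P"];ok=d["d"]>0;hsv=cv2.cvtColor(d["im"],cv2.COLOR_RGB2HSV)
    for n,(x,y,h,r) in B.items():
        m=ok&(np.hypot(P[...,0]-x,P[...,1]-y)<r)
        rep(n+" top",P[m&(abs(P[...,2]-h)<.004)]); rep(n+" all",P[m&(P[...,2]>.006)&(P[...,2]<h+.006)])
    for n,(x,y,r) in T.items():
        m=ok&(np.hypot(P[...,0]-x,P[...,1]-y)<r)&(hsv[...,0]>100)&(hsv[...,0]<130)&(hsv[...,1]>80)
        rep(n,P[m])
```

```text
scene
   steel top 187 rect [ 610.2 -101.3] [52.4 51.7] 16.4 circ [ 610.8 -100.8] 34.1 z [0.022  0.0245 0.0271]
   steel all 269 rect [ 610.7 -101.8] [51.8 53.7] 14.6 circ [ 610.2 -101.9] 34.2 z [0.0084 0.0235 0.0269]
   nylon top 122 rect [632.7  94.4] [36.9 83.3] 20.0 circ [633.7  95. ] 42.3 z [0.0265 0.0292 0.0321]
   nylon all 261 rect [633.3  94.4] [38.5 83.6] 19.1 circ [634.9  94.5] 43.5 z [0.0088 0.0256 0.0316]
   wood top 93 rect [424.4 -76.3] [59.1 60.2] 78.7 circ [424.8 -77.8] 31.9 z [0.0304 0.0328 0.0359]
   wood all 263 rect [424.7 -76.5] [60.2 61.2] 83.0 circ [425.8 -76. ] 33.4 z [0.01   0.0267 0.0352]
   green top 97 rect [543.9 -19.4] [55.5 57.8] 46.2 circ [541.9 -19.5] 31.1 z [0.0304 0.0333 0.0359]
   green all 281 rect [544.1 -20.3] [56.1 59.8] 44.7 circ [542.2 -20.2] 31.4 z [0.0089 0.0264 0.035 ]
   brass top 42 rect [462.3 274.6] [30.2 39.8] 40.9 circ [460.5 273.6] 20.4 z [0.0286 0.0311 0.0338]
   brass all 102 rect [462.1 272.6] [34.  43.4] 43.9 circ [461.9 272.4] 22.2 z [0.0079 0.0265 0.0337]
   square 84 rect [640.1 287.5] [76.7 78.7] 54.4 circ [641.7 285.2] 48.
[... 1041 characters left out ...]
   green all 376 rect [539.3 -17.2] [61.2 58.8] 73.2 circ [539.3 -18.3] 32.4 z [0.0096 0.0281 0.036 ]
   brass top 159 rect [459.  277.3] [35.9 37. ] 21.0 circ [459.2 277.3] 19.6 z [0.0287 0.0324 0.0344]
   brass all 302 rect [459.2 278. ] [36.7 38.3] 20.6 circ [459.1 277.7] 20.0 z [0.0093 0.0286 0.0341]
   square 264 rect [635.7 289.2] [72.7 75.6] 57.2 circ [635. 290.] 50.1 z [0.0046 0.0098 0.0127]
   long 116 rect [ 635. -269.] [100.2  64.2] 15.3 circ [ 634.5 -269.6] 55.2 z [0.0048 0.0086 0.0132]
   big 160 rect [420.2  74.7] [76.4 82.7] 14.7 circ [420.   74.7] 42.0 z [0.0046 0.0088 0.0124]
   small 41 rect [ 433.5 -277.2] [51.7 62.5] 13.6 circ [ 433.3 -276.5] 32.0 z [0.0046 0.0082 0.013 ]
```

```bash
cat >> h.py <<'E'
def go(x,y,z,close):
    "tool-frame turn about z (closing line to 'close' deg) and shift after the turn"
    from scipy.spatial.transform import Rotation as Ro
    o=get_obs();R=Ro.from_euler("xyz",o["tcp_rot"],degrees=True)
    yv=R.as_matrix()[:,1];cur=np.degrees(np.arctan2(yv[1],yv[0]))
    a=(close-cur+90)%180-90
    tgt=Ro.from_euler("xyz",[180,0,cur+a+90],degrees=True)
    rv=(R.inv()*tgt).as_rotvec(degrees=True)
    s=tgt.inv().apply(np.array([x,y,z])-np.array(o["ee_pos"]))
    print("t",round(o["time"],1),"pos",np.round(o["ee_pos"],4),"close",round(cur,1),"turn",rv.round(2),"shift",s.round(4),"open",round(o["opening"],4),"q6",np.round(o["q"],0))
E
python3 - <<'E'
from h import *
for k in("scene","side"):
    d=np.load(k+".npz");P=d["P"];m=(d["d"]>0)&(abs(P[...,0]-.55)<.07)&(abs(P[...,1])<.03)&(P[...,2]>.12)&(P[...,2]<.4)
    X=P[m];print(k,len(X),np.percentile(X[:,2],[0,1,3,10]).round(4) if len(X) else "")
    m=(d["d"]>0)&(P[...,2]>.01)&(P[...,2]<.06)&(P[...,1]>.33)&(P[...,1]<.6)&(P[...,0]>.45)&(P[...,0]<.75)
    X=P[m];print(len(X),[(round(float(q),2),X[(X[:,0]>q)&(X[:,0]<q+.03)][:,1].min().round(3)) for q in np.arange(.45,.75,.03) if ((X[:,0]>q)&(X[:,0]<q+.03)).any()])
go(.6075,-.0995,.15,15.3)
E
```

```text
scene 1031 [0.2433 0.2486 0.2534 0.2703]
367 [(0.48, np.float64(0.397)), (0.51, np.float64(0.397)), (0.54, np.float64(0.426)), (0.57, np.float64(0.43)), (0.6, np.float64(0.33)), (0.63, np.float64(0.438)), (0.66, np.float64(0.435)), (0.69, np.float64(0.438)), (0.72, np.float64(0.447))]
side 1676 [0.246  0.2521 0.2581 0.2774]
1546 [(0.48, np.float64(0.401)), (0.51, np.float64(0.402)), (0.54, np.float64(0.433)), (0.57, np.float64(0.437)), (0.6, np.float64(0.33)), (0.63, np.float64(0.331)), (0.66, np.float64(0.443)), (0.69, np.float64(0.447))]
t 1.1 pos [ 0.55   -0.      0.2313] close -0.0 turn [ -0.    0.  -15.3] shift [-0.1111  0.0292  0.0813] open 0.0853 q6 [-0.  5. 10. 95. -0. 90.]
```

servo_tool(moves=[[[0,0,-7.65],[0,0,0],100],[[0,0,-7.65],[0,0,0],100],[[0,0,0],[-0.037,0.0097,0.027],100],[[0,0,0],[-0.037,0.0097,0.027],100],[[0,0,0],[-0.0371,0.0098,0.0273],100],[[0,0,0],[0,0,0.04],100],[[0,0,0],[0,0,0.04],100],[[0,0,0],[0,0,0.03],100],[[0,0,0],[0,0,0],100],[[0,0,0],[0,0,0],100],[[0,0,0],[0,0,0],100]], force=60)

```text
time: 2.2
ee_pos: [0.6087, -0.0996, 0.0425]
tcp_rot: [179.8, 0.1, 105.3]
wrist_force: [-0.0, -0.5, -0.2]
opening: 0.0854
grasp_force: 0.0
```

Run:
```python
from h import *
go(.6075,-.0995,.0035,15.3)
im,d=camera("wrist");cv2.imwrite("pics/w1.png",im[:,:,::-1])
```

```text
t 2.2 pos [ 0.6087 -0.0996  0.0425] close 15.3 turn [0.17 0.08 0.01] shift [ 0.0004 -0.0011  0.039 ] open 0.0854 q6 [-9. 14. -0. 75. -0. 65.]
```

View pics/w1.png

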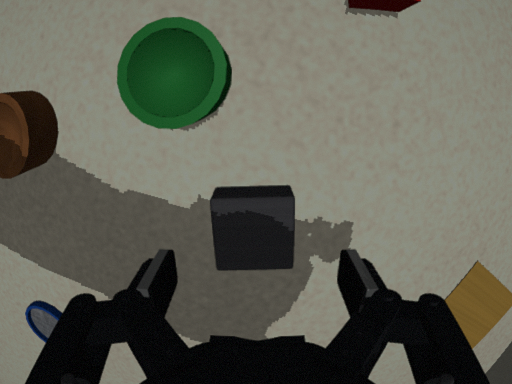

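The steel block's top face (212–294, 195–270) sits centred between the fingers and square to them. Nothing is in the fingers' path.

servo_tool(moves=[[[0,0,0],[0,-0.001,0.02],100],[[0,0,0],[0,0,0.019],100],[[0,0,0],[0,0,0],100],[[0,0,0],[0,0,0],50],[[0,0,0],[0,0,0],40],[[0,0,0],[0,0,0],30],[[0,0,0],[0,0,0],20],[[0,0,0],[0,0,0],20],[[0,0,0],[0,0,0],20],[[0,0,0],[0,0,0],20],[[0,0,0],[0,0,0],20]], force=60)

```text
time: 3.35
ee_pos: [0.6076, -0.0999, 0.003]
tcp_rot: [179.9, 0.1, 105.3]
wrist_force: [-0.9, 0.1, 6.3]
opening: 0.0486
grasp_force: 64.2
```

Run:
```python
from h import *
go(.6375,.2885,.085,-34)
```

```text
t 3.4 pos [ 0.6076 -0.0999  0.003 ] close 15.3 turn [ 0.17  0.   49.3 ] shift [ 0.3387 -0.1924 -0.082 ] open 0.0486 q6 [-9. 15. -3. 71. -0. 65.]
```

servo_tool(moves=[[[0,0,0],[0,0,-0.015],20],[[0,0,0],[0,0,-0.03],20],[[0,0,0],[0,0,-0.037],20],[[0,0,8.2],[0,0,0],20],[[0,0,8.2],[0,0,0],20],[[0,0,8.2],[0,0,0],20],[[0,0,8.2],[0,0,0],20],[[0,0,8.2],[0,0,0],20],[[0,0,8.3],[0,0,0],20],[[0,0,0],[0.02,-0.0113,0],20],[[0,0,0],[0.034,-0.0193,0],20]])

```text
time: 4.45
ee_pos: [0.6113, -0.0389, 0.0839]
tcp_rot: [180.0, 0.0, 55.8]
wrist_force: [0.5, 0.5, -3.9]
opening: 0.049
grasp_force: 63.2
```

servo_tool(moves=[[[0,0,0],[0.034,-0.0193,0],20],[[0,0,0],[0.034,-0.0193,0],20],[[0,0,0],[0.034,-0.0193,0],20],[[0,0,0],[0.034,-0.0193,0],20],[[0,0,0],[0.034,-0.0193,0],20],[[0,0,0],[0.034,-0.0193,0],20],[[0,0,0],[0.034,-0.0193,0],20],[[0,0,0],[0.0267,-0.0151,0],20],[[0,0,0],[0.02,-0.0115,0],20],[[0,0,0],[0,0,0],20],[[0,0,0],[0,0,0],20],[[0,0,0],[0,0,0],20]])

```text
time: 5.65
ee_pos: [0.6365, 0.2879, 0.0834]
tcp_rot: [180.0, 0.0, 56.0]
wrist_force: [-0.5, -1.1, -3.7]
opening: 0.0489
grasp_force: 63.2
```

Run:
```python
from h import *
go(.6375,.2885,.007,-34)
im,d=camera("wrist");cv2.imwrite("pics/w2.png",im[:,:,::-1])
```

```text
t 5.7 pos [0.6365 0.2879 0.0834] close -34.0 turn [ 0.    0.02 -0.03] shift [0.0011 0.0005 0.0764] open 0.0489 q6 [ 24.  25.  18.  83.  -0. 148.]
```

View pics/w2.png

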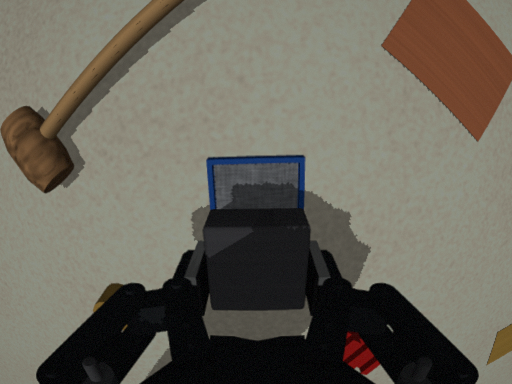

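The tray rim (207–305, 157) is parallel to the held block and centred on it (205–310), so I'm lowering.

servo_tool(moves=[[[0,0,0],[0.001,0.0005,0.03],20],[[0,0,0],[0,0,0.025],20],[[0,0,0],[0,0,0.012],20],[[0,0,0],[0,0,0.003],20],[[0,0,0],[0,0,0.002],20],[[0,0,0],[0,0,0.002],20],[[0,0,0],[0,0,0.001],20],[[0,0,0],[0,0,0.0005],20],[[0,0,0],[0,0,0],20],[[0,0,0],[0,0,0],20]])

```text
time: 6.7
ee_pos: [0.6375, 0.2892, 0.0078]
tcp_rot: [180.0, -0.0, 56.0]
wrist_force: [0.1, -0.0, -4.6]
opening: 0.0486
grasp_force: 63.1
```

servo_tool(moves=[[[0,0,0],[0,0,0.0005],20],[[0,0,0],[0,0,0.0005],20],[[0,0,0],[0,0,0],20],[[0,0,0],[0,0,0],20]])

```text
time: 7.1
ee_pos: [0.6376, 0.2893, 0.0071]
tcp_rot: [180.0, -0.0, 56.0]
wrist_force: [-2.0, -1.1, 2.9]
opening: 0.0489
grasp_force: 63.9
```

servo_tool(moves=[[[0,0,0],[0,0,0],62],[[0,0,0],[0,0,0],68],[[0,0,0],[0,0,0],74],[[0,0,0],[0,0,0],78],[[0,0,0],[0,0,-0.01],78],[[0,0,0],[0,0,-0.03],78],[[0,0,0],[0,0,-0.04],100],[[0,0,0],[0,0,-0.02],100],[[0,0,0],[0,0,0],100]])

```text
time: 8.0
ee_pos: [0.6391, 0.2899, 0.1117]
tcp_rot: [179.8, -0.3, 56.0]
wrist_force: [-0.0, 0.7, -0.2]
opening: 0.0855
grasp_force: 0.0
```

Run:
```python
from h import *
go(.6315,.0955,.1,19.5)
```

```text
t 8.0 pos [0.6391 0.2899 0.1117] close -34.0 turn [  0.35  -0.21 -53.5 ] shift [-0.1807 -0.072   0.0117] open 0.0855 q6 [ 24.  25.  21.  86.  -0. 148.]
```

servo_tool(moves=[[[0,0,-7.64],[0,0,0],100],[[0,0,-7.64],[0,0,0],100],[[0,0,-7.64],[0,0,0],100],[[0,0,-7.64],[0,0,0],100],[[0,0,-7.64],[0,0,0],100],[[0,0,-7.65],[0,0,0],100],[[0,0,-7.65],[0,0,0],100],[[0,0,0],[-0.045,-0.018,0],100],[[0,0,0],[-0.045,-0.018,0],100],[[0,0,0],[-0.045,-0.018,0.01],100],[[0,0,0],[-0.0457,-0.018,0.025],100],[[0,0,0],[0,0,0.025],100]])

```text
time: 9.2
ee_pos: [0.63, 0.0944, 0.0486]
tcp_rot: [180.0, 0.1, 109.2]
wrist_force: [0.9, 1.6, 0.2]
opening: 0.0854
grasp_force: 0.0
```

servo_tool(moves=[[[0,0,0],[0,0,0],100],[[0,0,0],[0,0,0],100]])

```text
time: 9.4
ee_pos: [0.6297, 0.0996, 0.0487]
tcp_rot: [-179.9, -0.0, 109.5]
wrist_force: [0.1, 0.0, 0.4]
opening: 0.0855
grasp_force: 0.0
```

Run:
```python
from h import *
go(.6315,.0955,.007,19.5)
im,d=camera("wrist");cv2.imwrite("pics/w3.png",im[:,:,::-1])
```

```text
t 9.4 pos [0.6297 0.0996 0.0487] close 19.5 turn [-0.07 -0.02  0.01] shift [-0.0045  0.0004  0.0417] open 0.0855 q6 [ 9. 17.  4. 77.  0. 79.]
```

View pics/w3.png

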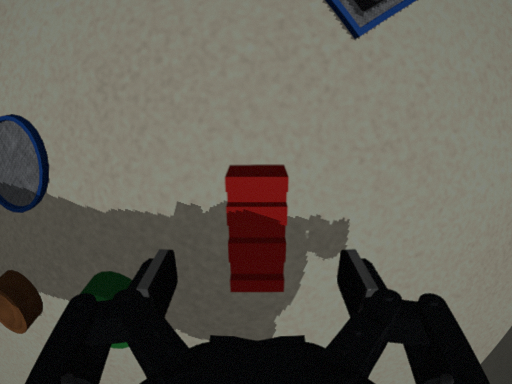

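The red block (228–287, 165–292) is centred between the pads and parallel to them, so I'm grasping it.

servo_tool(moves=[[[0,0,0],[-0.0045,0,0.02],100],[[0,0,0],[0,0,0.022],100],[[0,0,0],[0,0,0],100],[[0,0,0],[0,0,0],50],[[0,0,0],[0,0,0],35],[[0,0,0],[0,0,0],20],[[0,0,0],[0,0,0],10],[[0,0,0],[0,0,0],10],[[0,0,0],[0,0,0],10],[[0,0,0],[0,0,0],10],[[0,0,0],[0,0,0],10],[[0,0,0],[0,0,0],10]], force=40)

```text
time: 10.65
ee_pos: [0.6323, 0.0954, 0.0083]
tcp_rot: [179.9, 0.0, 109.5]
wrist_force: [0.1, 1.8, 5.3]
opening: 0.0351
grasp_force: 41.4
```

Run:
```python
from h import *
go(.6365,-.2703,.085,-74.4)
```

```text
t 10.7 pos [0.6323 0.0954 0.0083] close 19.5 turn [  0.09   0.1  -86.09] shift [ 0.0943 -0.3533 -0.0767] open 0.0351 q6 [ 9. 18.  1. 72.  0. 79.]
```

servo_tool(moves=[[[0,0,0],[0,0,-0.02],10],[[0,0,0],[0,0,-0.03],10],[[0,0,0],[0,0,-0.027],10],[[0,0,-7.83],[0,0,0],10],[[0,0,-7.83],[0,0,0],10],[[0,0,-7.83],[0,0,0],10],[[0,0,-7.83],[0,0,0],10],[[0,0,-7.83],[0,0,0],10],[[0,0,-7.83],[0,0,0],10],[[0,0,-7.83],[0,0,0],10],[[0,0,-7.83],[0,0,0],10],[[0,0,-7.83],[0,0,0],10]])

```text
time: 11.85
ee_pos: [0.6315, 0.0951, 0.0839]
tcp_rot: [180.0, -0.0, -179.7]
wrist_force: [-0.1, -0.1, -0.6]
opening: 0.0347
grasp_force: 40.6
```

servo_tool(moves=[[[0,0,-7.83],[0,0,0],10],[[0,0,-7.83],[0,0,0],10],[[0,0,0],[0.005,-0.02,0],10],[[0,0,0],[0.0105,-0.0395,0],10],[[0,0,0],[0.0105,-0.0395,0],10],[[0,0,0],[0.0105,-0.0395,0],10],[[0,0,0],[0.0105,-0.0395,0],10],[[0,0,0],[0.0105,-0.0395,0],10],[[0,0,0],[0.0105,-0.0395,0],10],[[0,0,0],[0.0105,-0.0395,0],10],[[0,0,0],[0.0105,-0.0378,0],10],[[0,0,0],[0.005,-0.019,0],10]])

```text
time: 13.05
ee_pos: [0.6357, -0.2736, 0.0837]
tcp_rot: [-180.0, -0.0, -164.5]
wrist_force: [0.1, 0.2, -1.3]
opening: 0.0352
grasp_force: 40.6
```

servo_tool(moves=[[[0,0,0],[0,0,0.025],10],[[0,0,0],[0,0,0],10],[[0,0,0],[0,0,0],10]])

```text
time: 13.35
ee_pos: [0.6359, -0.2697, 0.0586]
tcp_rot: [179.9, -0.1, -164.3]
wrist_force: [-0.1, 0.1, -0.5]
opening: 0.035
grasp_force: 40.6
```

Run:
```python
from h import *
go(.6365,-.2703,.0123,-74.4)
im,d=camera("wrist");cv2.imwrite("pics/w4.png",im[:,:,::-1])
```

```text
t 13.3 pos [ 0.6359 -0.2697  0.0586] close 105.7 turn [ 0.06 -0.07  0.06] shift [-0.0005 -0.0007  0.0463] open 0.035 q6 [-23.  24.  15.  80.   0. -39.]
```

View pics/w4.png

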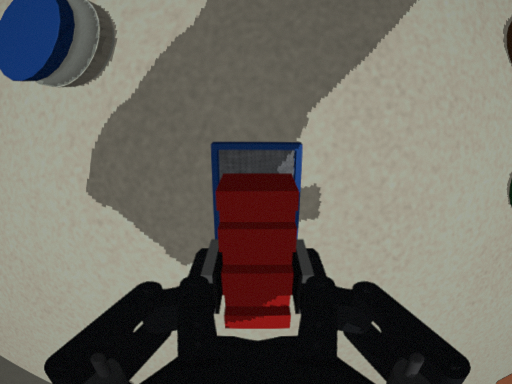

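The red block lies along the long tray (rim 212–302, y 142) and is centred on it, so I'm lowering.

servo_tool(moves=[[[0,0,0],[0,0,0.02],10],[[0,0,0],[0,0,0.016],10],[[0,0,0],[0,0,0.005],10],[[0,0,0],[0,0,0.002],10],[[0,0,0],[0,0,0.001],10],[[0,0,0],[0,0,0.001],10],[[0,0,0],[0,0,0],10],[[0,0,0],[0,0,0],10]])

```text
time: 14.2
ee_pos: [0.6364, -0.2706, 0.0143]
tcp_rot: [-180.0, 0.0, -164.4]
wrist_force: [0.1, -0.2, -0.4]
opening: 0.0353
grasp_force: 40.6
```

servo_tool(moves=[[[0,0,0],[0,0,0.001],10],[[0,0,0],[0,0,0.0005],10],[[0,0,0],[0,0,0.0005],10],[[0,0,0],[0,0,0],10]])

```text
time: 14.6
ee_pos: [0.6363, -0.2705, 0.0123]
tcp_rot: [-180.0, 0.0, -164.4]
wrist_force: [-2.5, 1.7, 2.9]
opening: 0.0355
grasp_force: 41.0
```

servo_tool(moves=[[[0,0,0],[0,0,0],46],[[0,0,0],[0,0,0],52],[[0,0,0],[0,0,0],58],[[0,0,0],[0,0,0],62],[[0,0,0],[0,0,-0.01],62],[[0,0,0],[0,0,-0.03],62],[[0,0,0],[0,0,-0.045],100],[[0,0,0],[0,0,-0.01],100],[[0,0,0],[0,0,0],100]])

```text
time: 15.5
ee_pos: [0.6375, -0.271, 0.1102]
tcp_rot: [-179.8, 0.2, -164.4]
wrist_force: [0.4, -0.1, 0.0]
opening: 0.0857
grasp_force: 0.0
```

Run:
```python
from h import *
go(.423,-.0755,.1,100)
im,d=camera("wrist")
a=im;s=camera("side")[0][120:300,140:340]
cv2.imwrite("pics/c5.png",np.hstack([cv2.resize(a[:,:,::-1],(400,300)),cv2.resize(s[:,:,::-1],(400,300))]))
```

```text
t 15.5 pos [ 0.6375 -0.271   0.1102] close 105.6 turn [-0.17  0.24  5.63] shift [0.1773 0.2298 0.0102] open 0.0857 q6 [-23.  24.  19.  85.  -0. -39.]
```

View pics/c5.png

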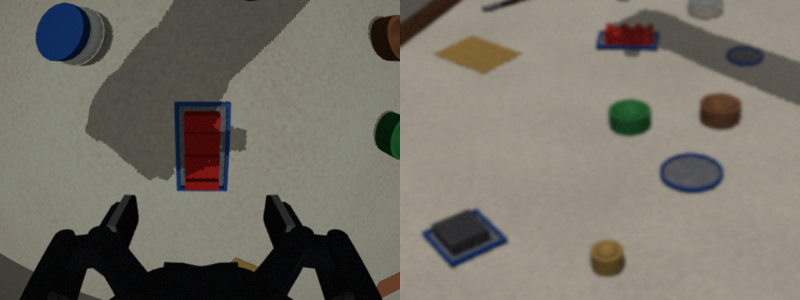

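The left half shows the red block inside its tray with clear gaps all round. The right half shows the steel flat in the square tray at (463,232). Next is the brown wooden block.

servo_tool(moves=[[[0,0,0],[0.01,0.016,0],100],[[0,0,0],[0.022,0.0351,0],100],[[0,0,0],[0.022,0.0351,0],100],[[0,0,0],[0.022,0.0351,0],100],[[0,0,0],[0.022,0.0351,0],100],[[0,0,0],[0.022,0.0351,0],100],[[0,0,0],[0.022,0.0351,0],100],[[0,0,0],[0.012,0.0194,0.02],100],[[0,0,0],[0,0,0.03],100],[[0,0,0],[0,0,0],100],[[0,0,0],[0,0,0],100]])

```text
time: 16.7
ee_pos: [0.4209, -0.075, 0.0562]
tcp_rot: [179.9, -0.1, -164.4]
wrist_force: [0.5, -0.3, -0.1]
opening: 0.0853
grasp_force: 0.0
```

Run:
```python
from h import *
go(.423,-.0755,.004,105.6)
im,d=camera("wrist");cv2.imwrite("pics/w6.png",im[:,:,::-1])
```

```text
t 16.7 pos [ 0.4209 -0.075   0.0562] close 105.6 turn [ 0.05 -0.12  0.03] shift [-0.0019 -0.001   0.0522] open 0.0853 q6 [-10. -12. -25.  77.  -0. -26.]
```

View pics/w6.png

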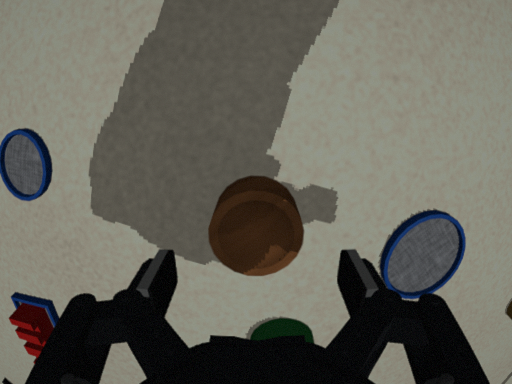

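The brown block (209–303, 176–275) is centred between the pads. The green one, at (280,330), sits well below the gripper body and clear of the fingers.

servo_tool(moves=[[[0,0,0],[-0.0015,-0.001,0.02],100],[[0,0,0],[0,0,0.02],100],[[0,0,0],[0,0,0.012],100],[[0,0,0],[0,0,0],100],[[0,0,0],[0,0,0],70],[[0,0,0],[0,0,0],60],[[0,0,0],[0,0,0],50],[[0,0,0],[0,0,0],40],[[0,0,0],[0,0,0],40],[[0,0,0],[0,0,0],40],[[0,0,0],[0,0,0],40]], force=40)

```text
time: 17.85
ee_pos: [0.4243, -0.0758, 0.0062]
tcp_rot: [-179.9, 0.1, -164.4]
wrist_force: [-0.9, -0.3, 6.6]
opening: 0.059
grasp_force: 43.4
```

Run:
```python
from h import *
go(.4217,.0728,.07,105.6)
```

```text
t 17.9 pos [ 0.4243 -0.0758  0.0062] close 105.6 turn [-0.06  0.11  0.03] shift [-0.0375  0.1438 -0.0638] open 0.059 q6 [-10. -10. -29.  70.  -0. -26.]
```

servo_tool(moves=[[[0,0,0],[0,0,-0.02],40],[[0,0,0],[0,0,-0.03],40],[[0,0,0],[0,0,-0.014],40],[[0,0,0],[-0.005,0.02,0],40],[[0,0,0],[-0.0095,0.036,0],40],[[0,0,0],[-0.0095,0.036,0],40],[[0,0,0],[-0.0085,0.032,0],40],[[0,0,0],[-0.005,0.0198,0],40],[[0,0,0],[0,0,0],40],[[0,0,0],[0,0,0],40],[[0,0,0],[0,0,0],40]])

```text
time: 18.95
ee_pos: [0.4208, 0.0725, 0.0688]
tcp_rot: [-180.0, -0.0, -164.4]
wrist_force: [0.8, -0.3, -1.1]
opening: 0.0589
grasp_force: 43.4
```

Run:
```python
from h import *
go(.4217,.0728,.0102,105.6)
im,d=camera("wrist");cv2.imwrite("pics/w7.png",im[:,:,::-1])
```

```text
t 18.9 pos [0.4208 0.0725 0.0688] close 105.6 turn [-0.01 -0.    0.  ] shift [-0.001   0.0001  0.0586] open 0.0589 q6 [ 10. -12. -24.  78.  -0.  -6.]
```

View pics/w7.png

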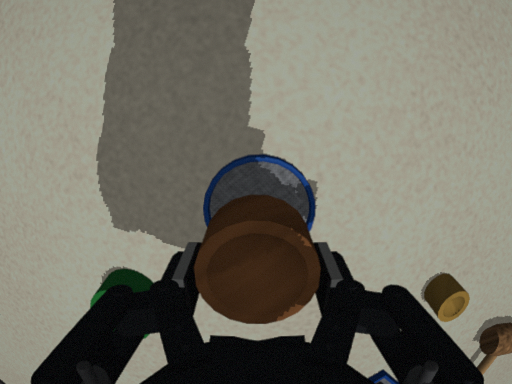

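The tray (205–315) and the held block (196–320) line up, so I'm lowering.

servo_tool(moves=[[[0,0,0],[-0.001,0.0005,0.025],40],[[0,0,0],[0,0,0.02],40],[[0,0,0],[0,0,0.008],40],[[0,0,0],[0,0,0.002],40],[[0,0,0],[0,0,0.001],40],[[0,0,0],[0,0,0.001],40],[[0,0,0],[0,0,0],40],[[0,0,0],[0,0,0],40]])

```text
time: 19.8
ee_pos: [0.4219, 0.0738, 0.0123]
tcp_rot: [-180.0, 0.0, -164.4]
wrist_force: [-0.7, 0.9, -0.5]
opening: 0.0589
grasp_force: 43.4
```

servo_tool(moves=[[[0,0,0],[0,0,0.001],40],[[0,0,0],[0,0,0.0005],40],[[0,0,0],[0,0,0.0005],40],[[0,0,0],[0,0,0],40]])

```text
time: 20.2
ee_pos: [0.4216, 0.0738, 0.0102]
tcp_rot: [-180.0, 0.0, -164.4]
wrist_force: [-2.0, -0.8, 4.1]
opening: 0.0588
grasp_force: 44.1
```

servo_tool(moves=[[[0,0,0],[0,0,0],74],[[0,0,0],[0,0,0],80],[[0,0,0],[0,0,0],86],[[0,0,0],[0,0,0],90],[[0,0,0],[0,0,-0.01],90],[[0,0,0],[0,0,-0.03],90],[[0,0,0],[0,0,-0.045],100],[[0,0,0],[0,0,0],100],[[0,0,0],[0,0,0],100]])

```text
time: 21.1
ee_pos: [0.4224, 0.0739, 0.0964]
tcp_rot: [-180.0, 0.2, -164.4]
wrist_force: [0.0, 0.1, -0.2]
opening: 0.0853
grasp_force: 0.0
```

Run:
```python
from h import *
go(.4598,.276,.055,105.6)
```

```text
t 21.1 pos [0.4224 0.0739 0.0964] close 105.6 turn [-0.02  0.16  0.03] shift [-0.0904  0.1846  0.0414] open 0.0853 q6 [ 10. -12. -21.  81.  -0.  -6.]
```

servo_tool(moves=[[[0,0,0],[-0.008,0.0166,0],100],[[0,0,0],[-0.016,0.033,0],100],[[0,0,0],[-0.0184,0.0375,0],100],[[0,0,0],[-0.018,0.0375,0],100],[[0,0,0],[-0.018,0.036,0],100],[[0,0,0],[-0.012,0.024,0.01],100],[[0,0,0],[0,0,0.02],100],[[0,0,0],[0,0,0.01],100],[[0,0,0],[0,0,0],100],[[0,0,0],[0,0,0],100]])

```text
time: 22.1
ee_pos: [0.4587, 0.2752, 0.0549]
tcp_rot: [-180.0, -0.0, -164.4]
wrist_force: [-0.2, 0.4, 0.6]
opening: 0.0857
grasp_force: 0.0
```

Run:
```python
from h import *
go(.4598,.276,.007,105.6)
im,d=camera("wrist");cv2.imwrite("pics/w8.png",im[:,:,::-1])
```

```text
t 22.1 pos [0.4587 0.2752 0.0549] close 105.6 turn [-0.01 -0.03 -0.01] shift [-0.0012  0.0005  0.0479] open 0.0857 q6 [ 31.   3. -11.  76.  -0.  15.]
```

View pics/w8.png

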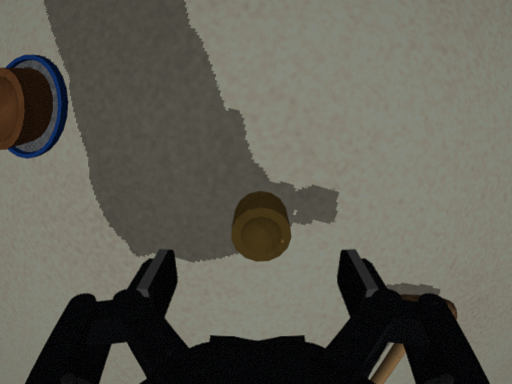

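The brass block (232–291, 192–261) is between the pads, the wooden block sits inside its tray at the left, and the mallet is clear of the fingers.

servo_tool(moves=[[[0,0,0],[-0.001,0.001,0.02],100],[[0,0,0],[0,0,0.02],100],[[0,0,0],[0,0,0.008],100],[[0,0,0],[0,0,0],60],[[0,0,0],[0,0,0],45],[[0,0,0],[0,0,0],30],[[0,0,0],[0,0,0],20],[[0,0,0],[0,0,0],15],[[0,0,0],[0,0,0],15],[[0,0,0],[0,0,0],15],[[0,0,0],[0,0,0],15],[[0,0,0],[0,0,0],15]], force=60)

```text
time: 23.35
ee_pos: [0.4603, 0.2775, 0.0083]
tcp_rot: [180.0, 0.1, -164.4]
wrist_force: [-1.2, 0.4, 5.2]
opening: 0.0362
grasp_force: 59.9
```

Run:
```python
from h import *
go(.435,-.2765,.1,105.6)
```

```text
t 23.4 pos [0.4603 0.2775 0.0083] close 105.6 turn [0.03 0.13 0.03] shift [ 0.1734 -0.5268 -0.0917] open 0.0362 q6 [ 31.   5. -15.  70.  -0.  15.]
```

servo_tool(moves=[[[0,0,0],[0,0,-0.02],15],[[0,0,0],[0,0,-0.035],15],[[0,0,0],[0,0,-0.037],15],[[0,0,0],[0.0062,-0.0188,0],15],[[0,0,0],[0.0124,-0.0376,0],15],[[0,0,0],[0.0124,-0.0376,0],15],[[0,0,0],[0.0124,-0.0376,0],15],[[0,0,0],[0.0124,-0.0376,0],15],[[0,0,0],[0.0124,-0.0376,0],15],[[0,0,0],[0.0124,-0.0376,0],15],[[0,0,0],[0.0124,-0.0376,0],15],[[0,0,0],[0.0124,-0.0376,0],15]])

```text
time: 24.55
ee_pos: [0.4439, -0.0606, 0.0992]
tcp_rot: [-180.0, 0.0, -164.4]
wrist_force: [1.6, -0.6, -2.9]
opening: 0.0359
grasp_force: 60.7
```

servo_tool(moves=[[[0,0,0],[0.0124,-0.0376,0],15],[[0,0,0],[0.0124,-0.0376,0],15],[[0,0,0],[0.0124,-0.0376,0],15],[[0,0,0],[0.0124,-0.0376,0],15],[[0,0,0],[0.0124,-0.0376,0],15],[[0,0,0],[0.0062,-0.0192,0.015],15],[[0,0,0],[0,0,0.02],15],[[0,0,0],[0,0,0],15],[[0,0,0],[0,0,0],15],[[0,0,0],[0,0,0],15]])

```text
time: 25.55
ee_pos: [0.4349, -0.2768, 0.065]
tcp_rot: [-179.9, 0.1, -164.3]
wrist_force: [-0.7, 0.0, -1.5]
opening: 0.0363
grasp_force: 60.8
```

Run:
```python
from h import *
go(.435,-.2765,.0123,105.6)
im,d=camera("wrist");cv2.imwrite("pics/w9.png",im[:,:,::-1])
```

```text
t 25.6 pos [ 0.4349 -0.2768  0.065 ] close 105.7 turn [-0.06  0.05  0.08] shift [-0.0002  0.0002  0.0527] open 0.0363 q6 [-32.   0. -13.  76.   0. -48.]
```

View pics/w9.png

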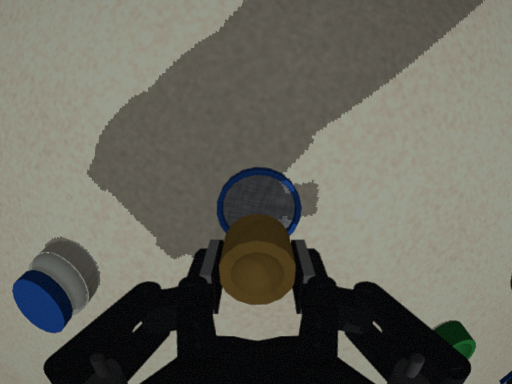

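The tray (217–301) is centred on the held brass block (219–297), and the flux pot at (55,290) is clear. I'm lowering.

servo_tool(moves=[[[0,0,0],[0,0,0.025],15],[[0,0,0],[0,0,0.018],15],[[0,0,0],[0,0,0.005],15],[[0,0,0],[0,0,0.002],15],[[0,0,0],[0,0,0.001],15],[[0,0,0],[0,0,0],15],[[0,0,0],[0,0,0],15]])

```text
time: 26.3
ee_pos: [0.4348, -0.2773, 0.0137]
tcp_rot: [-179.9, 0.0, -164.4]
wrist_force: [0.2, 0.3, -3.5]
opening: 0.0361
grasp_force: 60.8
```

servo_tool(moves=[[[0,0,0],[0,0,0.0007],15],[[0,0,0],[0,0,0.0005],15],[[0,0,0],[0,0,0.0004],15],[[0,0,0],[0,0,0],15]])

```text
time: 26.7
ee_pos: [0.4346, -0.2772, 0.0123]
tcp_rot: [-180.0, 0.0, -164.4]
wrist_force: [-2.3, 1.1, 7.3]
opening: 0.0358
grasp_force: 61.8
```

servo_tool(moves=[[[0,0,0],[0,0,0],47],[[0,0,0],[0,0,0],53],[[0,0,0],[0,0,0],60],[[0,0,0],[0,0,0],65],[[0,0,0],[0,0,-0.01],65],[[0,0,0],[0,0,-0.03],65],[[0,0,0],[0,0,-0.045],80],[[0,0,0],[0,0,-0.045],100],[[0,0,0],[0,0,0],100],[[0,0,0],[0,0,0],100]])

```text
time: 27.7
ee_pos: [0.435, -0.2774, 0.143]
tcp_rot: [-179.9, 0.1, -164.4]
wrist_force: [-0.4, -0.0, -0.6]
opening: 0.0853
grasp_force: 0.0
```

Run:
```python
from h import *
o=get_obs();print(o["time"],np.round(o["ee_pos"],3),o["opening"])
f=[]
for cam,(r,c) in {"scene":((130,300),(110,370)),"side":((110,340),(140,360))}.items():
    im,d=camera(cam);P=cloud(d,calibration(cam));f.append(cv2.resize(im[r[0]:r[1],c[0]:c[1],::-1],(400,400),interpolation=2))
    for n,x,y,h,R in[("steel",.6375,.289,.029,.06),("nylon",.6365,-.2703,.034,.06),("wood",.4217,.0735,.038,.05),("brass",.4348,-.277,.036,.04)]:
        m=(d>0)&(np.hypot(P[...,0]-x,P[...,1]-y)<R)&(P[...,2]>.015)&(P[...,2]<.05);X=P[m].astype(np.float32)
        t=X[abs(X[:,2]-h)<.006]; print(cam,n,len(t),np.round(cv2.minAreaRect(t[:,:2]*1000)[0],1),np.percentile(X[:,2],97).round(4))
cv2.imwrite("pics/fin.png",np.hstack(f))
```

```text
27.7 [ 0.435 -0.277  0.143] 0.08534038915381414
scene steel 133 [641.9 287.2] 0.0318
scene nylon 228 [ 636.  -272.5] 0.0357
scene wood 100 [423.8  71.3] 0.0396
scene brass 92 [ 436.1 -279.2] 0.0376
side steel 384 [638.3 289.8] 0.0324
side nylon 135 [ 633.6 -272.3] 0.0372
side wood 233 [419.8  73. ] 0.0405
side brass 74 [ 432.7 -277.2] 0.0387
```

View pics/fin.png

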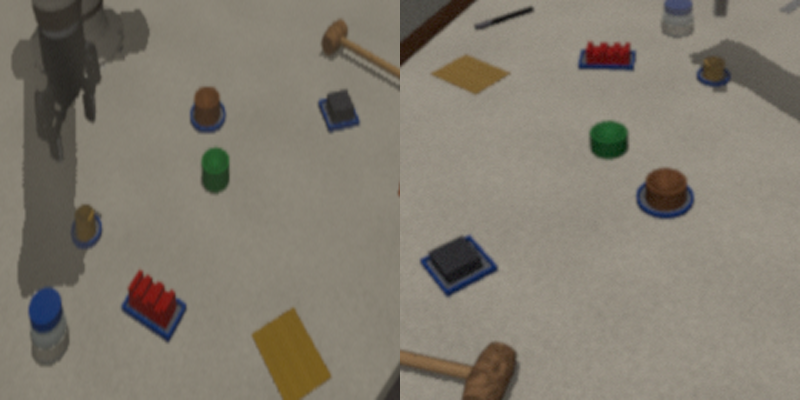

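All four blocks stand flat in their own trays: the measured tops are about 29, 34, 38 and 36 mm, as they should be. The green block, mallet and pot look unmoved, and the gripper is open and clear.

```bash
python3 -c "
from workcell import *
print(job_done())"
```

```text
the job is handed in; nothing more can be done
None
```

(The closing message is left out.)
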